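# Scrap the cracked lever through the bin's spring flap

### The arm

A 6-joint arm with a two-finger parallel gripper is mounted at the origin on the work surface. World frame = base frame: x ahead of the robot, y to its left, z up, the work surface at z = 0. Lengths are in m, angles in rad, forces in N, time in s.
With the tool pointing down it reaches from about 0.2 to 0.875 m from the base axis. Payload 3.4 kg.
Tool frame: the origin (TCP) lies midway between the tips of the shut fingers; the grasp point (between the pads) lies 19 mm behind it; x points along the fingers, y is the direction in which the jaws open and shut, and the axes are right-handed (so a half turn about x gives the same grasp; the last joint's range is limited). The gripper opens to 94 mm and grips with 3 to 60 N. Pads are 16 mm wide; open, the fingers measure 119 mm over their backs; the gripper's body (75 mm by 177 mm) begins 78 mm behind the grasp point.
Start: joints at [-1.461, 0.276, 1.505, -0, 1.361, -0.121], TCP at [0.132, -0.56, 0.205] pointing down, gripper open.
Joint ranges: [-2.89, 2.89], [-0.75, 2.08], [0.22, 2.7], [-1.18, 4.32], [0.11, 2.71], [-2.7, 2.7]. Speed limits (rad/s): [2.57, 2.57, 3.14, 3.14, 3.14, 3.14].

### API

Orientations are given as a unit quaternion [w, x, y, z].
In Python, from cell import env gives the robot as it stands.
- The arm moves only by the shell command python3 -m crank 'ROWS' [FORCE]. ROWS is JSON, a list of rows, each a list of 3 entries, a list of its own where there are three numbers: the turn, a rotation vector about the world's x, y, z in degrees, then the shift along the world's x, y, z in mm, then the gripper's target within -1 to 1 (shut at 1, half-way at 0, fully open at -1). In form: [[[rx, ry, rz], [x, y, z], gripper], ...]. A call has 1 to 10 rows; each row shifts and turns the commanded pose from where the row before left it; what a row does not reach is not made up. A row lasts 1/10 s, in which the tool goes at most 50 mm and 8.59 degrees, less where a joint would pass 70% of its speed; a pose out of reach is approached as far as the arm can. A call with a gripper value outside its range is refused whole. The fingers move at their own pace and stop on an object; FORCE is the grip in N (left out, the last holds). Time passes only in rows, so rows that do not move let the fingers close. It gives the time, the measured TCP pose, the force and the opening at its end, in the units of the state.
- env.get_state(): the state, without advancing time (a new reading comes with each control period).
- env.get_image(name): name is "scene" or "top"; returns a dict with "color" (400x640x3 uint8, red, green, blue), "fovy" (degrees; the focal length in pixels is half the picture's height over the tangent of half this angle, whatever the lens; pixels are square), "cx", "cy" (the principal point, pixels), "dist" ([k1, k2, p1, p2, k3] as OpenCV has them; the pictures are not rectified), "T" (4x4, takes a point from camera to world coordinates). Camera axes: x right, y down, z forward; pixel columns grow to the right and rows downward; lengths in m; the calibration is good to about 2 mm. A picture is of the moment at which its call begins. There is no depth.
- env.job_done(): hands the job in, once; it reports no verdict.
The state is a dict: "time": time; "qpos": joint angles; "dq": joint speeds; "tau": joint torques, N m; "ee_pos": TCP position; "eef_rot": TCP orientation; "ft_force": force on the tool from outside, world axes, zero at the start; "wrist_torque": the same for the moment, N m; "grip_width": opening from 0.0 (shut) to 1.0 (fully open).
Only numpy, scipy, OpenCV 4.12 (cv2) and the standard library are available. Lean on these libraries where they do the work, as an engineer would, in place of code of your own. Each camera call takes 0.05 s, during which the arm holds its last target.

### The job

The cracked brown bakelite lever in the tray of the desk-top scrap bin is for scrap. With one finger press the bin's yellow spring flap open and keep it open, and with the other finger push the lever off the tray through the opening so that it drops into the bin; do not pick it up. Then let the flap close, and leave the brass flywheel in the tray and the other loose things on the desk where they are.

Things in the scene. Friction and masses are not known exactly. Their poses are not given: they have to be found in the camera images.
- bin: fixed teal-grey steel bin with yellow flap. Origin on the desk; its +x points from tray to hood (away from the robot, turned up to 17 deg). x -130 to -20 mm: flat tray 120 mm above the desk, 8 mm lip on near edge and sides, none at the far edge (mouth). Then the flap, then a closed hood, x 70 to 115 mm, top 166 mm. Sides at y = +-120 mm. Hollow below, floor 3 mm up
- mouth (a point): middle of the tray's far edge, level with the tray's top face (120 mm above the desk); axes as the bin's. The shut flap's lower edge lies right beyond it. The hinge line (pin 8 mm thick) runs along the bin's y, 90 mm farther along the bin's +x and 40 mm higher than this point
- flap (a joint): yellow flap, 230 mm wide, 98 mm from hinge to free edge: 0 = shut (slopes up from the mouth to the hinge at 24 deg), grows in rad as it is pressed down and inwards, stop at 1.0. A spring shuts it: 0.15 N m at the hinge when shut, 0.25 fully open (2 to 6 N at a finger, more near the hinge), damped: swings shut in about half a second
- flap_edge (a point): middle of the flap's free edge, top face; moves with the flap
- lever_mid (a point): centre, half-way up, of the loose cracked dark brown bakelite lever: 72 mm long (its own y), 15 to 20 wide (x), 10 to 12 thick (z up), about 30 g. It lies flat in the left or right half of the tray (about 58 mm from the bin's middle), within 15 deg of parallel to the mouth, its centre 22 to 40 mm short of the mouth
- flywheel: loose capstan flywheel standing in the other half of the tray: brass disc 44 mm across and 9 mm thick with a chrome shaft 7 mm thick up the middle, 38 mm tall in all, 110 g. Origin: centre of its underside. To be left alone.
- shell: loose white cassette shell lying on the desk, 64 x 100 x 11 mm; origin at the centre of its underside. Bystander.
- cleaner: loose amber bottle with a white cap on the desk, 42 mm across, 105 mm tall; origin at the centre of its underside. Bystander.
- dish: loose round steel screw dish on the desk, 80 mm across, 18 mm high; origin at the centre of its underside. Bystander.
- roller: loose black rubber pinch roller on the desk, 22 mm across, 15 mm tall; origin at the centre of its underside. Bystander.
- driver: loose red-handled screwdriver lying on the desk, 170 mm long; origin near its middle, underside. Bystander.
Not all that is in view belongs to the job. There is more than one size of the part that bears lever_mid; the job needs the smallest.

How it is judged:
By the outcome, as a careful person would: the job done as asked, in the order asked, and still so for the second after the job is handed in, with the robot touching nothing.
It also fails if it takes over 40 s, if anything falls off the work surface, if the arm or the gripper's body presses on something with over 40 N, if the wrist force passes 120 N, or if a joint passes its speed limit or range.

## Working session

There is one attempt and no reset: what is moved stays moved. The work goes in short steps, Python scripts to look and compute and a shell command to move; the robot and the scene stay as the last step left them, time stands still between calls to the robot, and variables do not carry over. Pictures are saved under pics/ and viewed, and the job is handed in when it is done.

```bash
ls; mkdir -p pics; python3 - <<'E'
from cell import env
import cv2
s=env.get_state();print(s)
for n in("scene","top"):
    i=env.get_image(n);cv2.imwrite(f"pics/{n}0.png",i["color"][:,:,::-1])
    print(n,i["fovy"],i["cx"],i["cy"],i["dist"],i["T"])
E
```

```text
pics
{'time': 0.0, 'qpos': array([-1.46101889e+00,  2.76564091e-01,  1.50608546e+00,  9.69075026e-06,
        1.36068622e+00, -1.21021746e-01]), 'dq': array([-0.00096169,  0.00123397,  0.00145646,  0.00104051, -0.00255315,
       -0.00060954]), 'tau': array([-1.48568928e-03, -4.04583156e+01, -2.37227654e+01,  7.01098493e-02,
        3.46632977e-02, -1.25452902e-04]), 'ee_pos': array([ 0.13146034, -0.55920914,  0.20464136]), 'eef_rot': array([ 0.08080184,  0.70241034,  0.08203436, -0.70239671]), 'ft_force': array([ 0.17706848, -0.08571039,  1.15316772]), 'wrist_torque': array([-0.00748039,  0.08656296, -0.01876447]), 'grip_width': 1.0022964075907885}
scene 44.21846513514792 309.72745474968224 196.222097197103 [-0.06072776  0.          0.          0.          0.        ] [[-0.69683193  0.59919874 -0.39419048  1.0318387 ]
 [ 0.71710985  0.5922969  -0.36733886  0.52796364]
 [ 0.01336882 -0.53865132 -0.84242271  1.16089986]
 [ 0.          0.          0.          1.        ]]
top 44.16179736916026 323.61068077654073 199.38035317281796 [-0.08722914  0.          0.          0.          0.        ] [[-0.02533546 -0.99181412  0.12515138  0.36645974]
 [-0.9995275   0.02731184  0.01410122  0.05311974]
 [-0.0174039  -0.12473498 -0.99203744  1.62966114]
 [ 0.          0.          0.          1.        ]]
```

View pics/scene0.png

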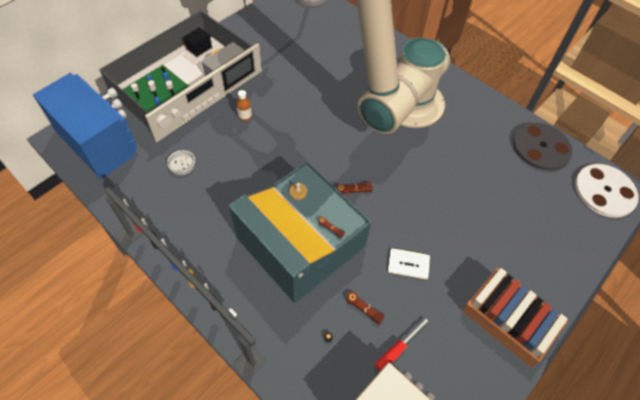

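View pics/top0.png

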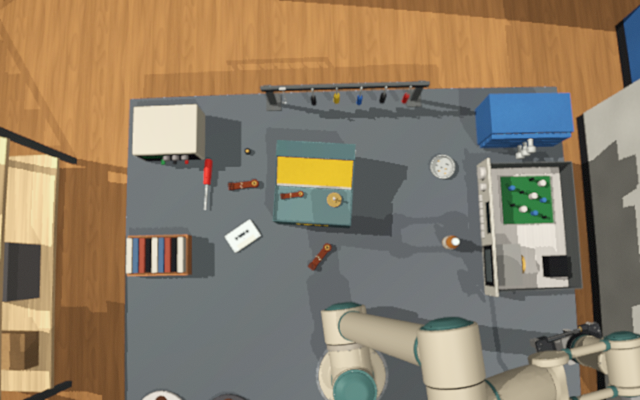

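```bash
cat > h.py <<'E'
import numpy as np,cv2
from cell import env
def K(i):
    f=i["color"].shape[0]/2/np.tan(np.radians(i["fovy"]/2));return np.array([[f,0,i["cx"]],[0,f,i["cy"]],[0,0,1]])
def ray(i,px):
    p=cv2.undistortPoints(np.array(px,float).reshape(-1,1,2),K(i),np.array(i["dist"])).reshape(-1,2)
    T=np.array(i["T"]);d=np.c_[p,np.ones(len(p))]@T[:3,:3].T;return T[:3,3],d
def plane(i,px,z):
    o,d=ray(i,px);return o+d*((z-o[2])/d[:,2])[:,None]
def proj(i,P):
    T=np.linalg.inv(i["T"]);P=np.atleast_2d(P).astype(float)
    r,_=cv2.Rodrigues(T[:3,:3]);return cv2.projectPoints(P,r,T[:3,3],K(i),np.array(i["dist"]))[0].reshape(-1,2)
def tri(i1,p1,i2,p2):
    (o1,d1),(o2,d2)=ray(i1,p1),ray(i2,p2);out=[]
    for a,b in zip(d1,d2):
        s=np.linalg.lstsq(np.c_[a,-b],o2-o1,rcond=None)[0];out.append((o1+a*s[0]+o2+b*s[1])/2)
    return np.array(out)
E
python3 - <<'E'
from h import *
A=env.get_image("scene");B=env.get_image("top")
c=cv2.resize(A["color"][150:310,215:385],None,fx=4,fy=4,interpolation=cv2.INTER_CUBIC);cv2.imwrite("pics/sc1.png",c[:,:,::-1][:600])
c=cv2.resize(B["color"][130:275,220:365],None,fx=4,fy=4,interpolation=cv2.INTER_CUBIC);cv2.imwrite("pics/tc1.png",c[:,:,::-1])
for n,i in(("s",A),("t",B)):
    h=cv2.cvtColor(i["color"],cv2.COLOR_RGB2HSV)
    m=cv2.inRange(h,(20,150,120),(32,255,255));cs,_=cv2.findContours(m,0,1)
    k=max(cs,key=cv2.contourArea);print(n,cv2.contourArea(k),cv2.approxPolyDP(k,4,True).reshape(-1,2).tolist(),cv2.boxPoints(cv2.minAreaRect(k)).tolist())
    x0,x1,y0,y1=(215,385,150,310) if n=="s" else (220,365,130,275)
    m=cv2.inRange(h,(0,100,30),(14,255,190));mm=np.zeros_like(m);mm[y0:y1,x0:x1]=m[y0:y1,x0:x1]
    cs,_=cv2.findContours(mm,0,1)
    for k in cs:
        if cv2.contourArea(k)>20: print(n,"brown",cv2.contourArea(k),cv2.minAreaRect(k))
E
```

```text
s 2102.5 [[250, 196], [309, 261], [332, 251], [272, 188]] [[247.51170349121094, 198.43417358398438], [265.40740966796875, 180.92752075195312], [332.999755859375, 250.02194213867188], [315.10406494140625, 267.5285949707031]]
s brown 199.0 ((358.7868957519531, 303.6557312011719), (30.216703414916992, 11.523319244384766), 39.80557632446289)
s brown 136.5 ((330.37432861328125, 226.67056274414062), (28.600664138793945, 6.8217878341674805), 36.38435363769531)
s brown 242.5 ((353.59600830078125, 187.99632263183594), (9.185516357421875, 35.089439392089844), 87.79740142822266)
t 1880.0 [[278, 157], [277, 182], [351, 186], [352, 161]] [[275.7459411621094, 182.15542602539062], [277.2320861816406, 155.89993286132812], [352.6131896972656, 160.16677856445312], [351.1270446777344, 186.42227172851562]]
t brown 173.5 ((319.69287109375, 256.0834655761719), (7.930922031402588, 30.475675582885742), 40.10090255737305)
t brown 56.5 ((291.87713623046875, 194.45562744140625), (5.199435234069824, 22.19983673095703), 83.2901611328125)
t brown 166.5 ((243.35845947265625, 184.01348876953125), (8.153582572937012, 29.53303337097168), 84.5596694946289)
```

View pics/sc1.png

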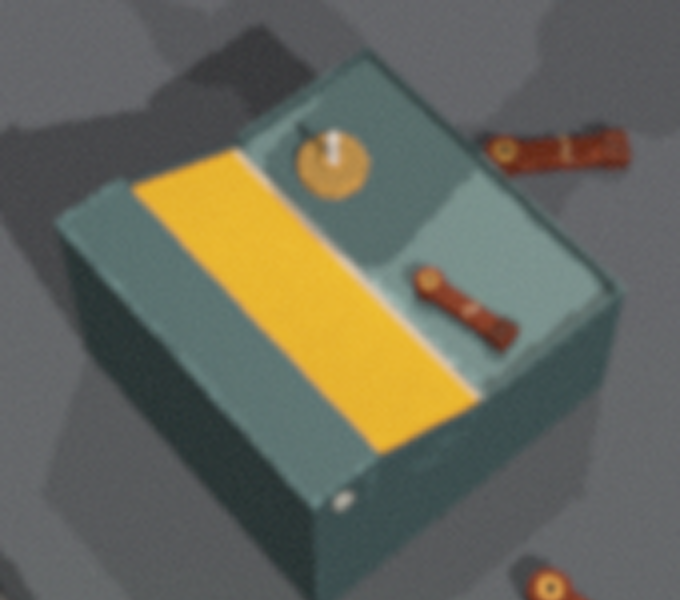

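View pics/tc1.png

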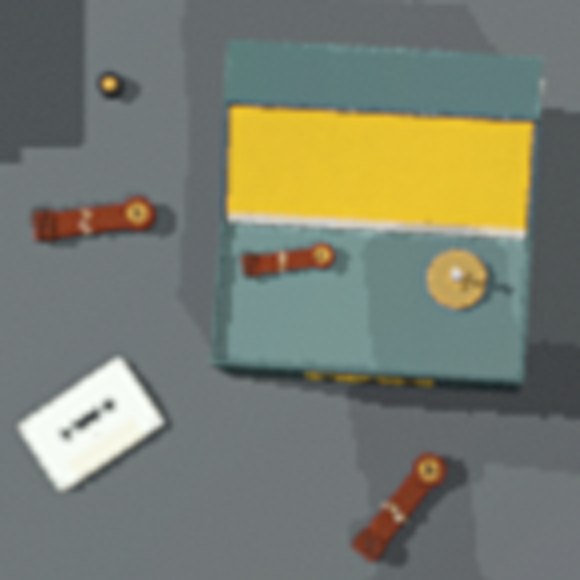

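```bash
python3 - <<'E'
from h import *
A=env.get_image("scene");B=env.get_image("top")
t=lambda L:(np.array(L,float)+.5)/4-.5+[220,130]
s=lambda L:(np.array(L,float)+.5)/4-.5+[215,150]
np.set_printoptions(precision=4,suppress=True)
def show(n,P):
    d=P[0]-P[1];print(n,P[:,:2].tolist(),"mid",P.mean(0),"yaw",np.degrees(np.arctan2(-d[0],d[1])),"len",np.hypot(*d[:2]))
show("near lip top",plane(B,t([(217,366),(522,383)]),.128))
show("hood far top",plane(B,t([(227,41),(543,59)]),.166))
show("hood near top",plane(B,t([(228,105),(536,121)]),.166))
show("strip top",plane(B,t([(229,219),(526,235)]),.12))
show("strip scene",plane(A,s([(478,400),(241,153)]),.12))
show("near lip scene",plane(A,s([(622,292),(367,52)]),.128))
show("hood far scene",plane(A,s([(316,508),(58,222)]),.166))
show("lever top ends",plane(B,t([(243,265),(333,254)]),.129))
show("lever sc ends",plane(A,s([(510,345),(420,272)]),.129))
show("flywheel disc t",plane(B,t([(427,279),(487,279)]),.129))
show("flywheel disc s",plane(A,s([(298,164),(370,164)]),.129))
show("flywheel tip t",plane(B,t([(457,272),(457,272)]),.158))
show("flywheel tip s",plane(A,s([(333,135),(333,135)]),.158))
E
```

```text
near lip top [[0.4930106095887755, 0.22842286719191712], [0.47382784179842596, -0.004328665177637386]] mid [0.4834 0.112  0.128 ] yaw -4.71151852236076 len 0.23354069110215944
hood far top [[0.7379622616232894, 0.2133448226067043], [0.7167229769554306, -0.0267619150436778]] mid [0.7273 0.0933 0.166 ] yaw -5.055094090647572 len 0.24104429609163489
hood near top [[0.6881107670254223, 0.2131626943658047], [0.6689197879382108, -0.01982383450165972]] mid [0.6785 0.0967 0.166 ] yaw -4.708793429681692 len 0.23377556825304827
strip top [[0.6078745901250807, 0.2185371871837904], [0.5888693800210555, -0.011382323332174489]] mid [0.5984 0.1036 0.12  ] yaw -4.725342149607079 len 0.23070366127783717
strip scene [[0.6113116603236586, 0.21870655133154798], [0.5888862496440808, -0.006274282040850232]] mid [0.6001 0.1062 0.12  ] yaw -5.692268277927807 len 0.22609571961690592
near lip scene [[0.500244443682049, 0.23405927501104767], [0.48016790786513097, -0.001027875774315623]] mid [0.4902 0.1165 0.128 ] yaw -4.881238600371468 len 0.23594286544582807
hood far scene [[0.7397367268958803, 0.213844485567
[... 421 characters left out ...]
129 ] yaw 0.9943209371711299 len 0.07243734093448997
flywheel disc t [[0.555560055947216, 0.06597128964730581], [0.5542937020371218, 0.01998462020577789]] mid [0.5549 0.043  0.129 ] yaw -1.5773789120806014 len 0.046004102192630264
flywheel disc s [[0.5733370472876085, 0.029698484175056883], [0.5416322915707765, 0.061761346586803156]] mid [0.5575 0.0457 0.129 ] yaw -135.32175870992324 len 0.04509122620974684
flywheel tip t [[0.556590450225843, 0.04302148579914039], [0.556590450225843, 0.04302148579914039]] mid [0.5566 0.043  0.158 ] yaw -0.0 len 0.0
flywheel tip s [[0.5561583051614073, 0.04379766138022706], [0.5561583051614073, 0.04379766138022706]] mid [0.5562 0.0438 0.158 ] yaw -0.0 len 0.0
```

Three brown levers: one in the tray (top 292,195; scene 330,227), and two longer ones on the desk (top 243,184 and 320,256). The tray one is visibly the smallest and measures about 71 mm, so it fits; the crops confirm it. Next is the approach orientation: jaws along the bin's x, tilted so the far finger is lower.

```bash
cat >> h.py <<'E'
from scipy.spatial.transform import Rotation as R
yaw=np.radians(-4.8);bx=np.array([np.cos(yaw),np.sin(yaw),0]);by=np.array([-np.sin(yaw),np.cos(yaw),0]);bz=np.array([0,0,1.])
M=np.array([.5955,.105,.12])   # mouth
def mouth(p): d=np.asarray(p)-M; return np.array([d@bx,d@by,d[2]])*1e3
def cur():
    s=env.get_state();q=s["eef_rot"];return s,R.from_quat([q[1],q[2],q[3],q[0]])
def target(th,sgn=1):
    t=np.radians(th);x=-np.sin(t)*bx-np.cos(t)*bz;y=sgn*(np.cos(t)*bx-np.sin(t)*bz)
    return R.from_matrix(np.c_[x,y,np.cross(x,y)])
E
python3 - <<'E'
from h import *
np.set_printoptions(precision=3,suppress=True)
s,r=cur();print(r.as_matrix())
for sg in(1,-1):
    for th in(0,14): print(sg,th,np.degrees((target(th,sg)*r.inv()).as_rotvec()))
print(np.degrees((target(14)*target(0).inv()).as_rotvec()))
print("lever",mouth([.5746,.1732,.126]),"fly",mouth([.556,.0435,.12]))
for x in(-10,29): print(x, M+bx*x/1e3+by*.064, s["ee_pos"])
E
```

```text
[[-0.     0.229 -0.973]
 [ 0.001 -0.973 -0.229]
 [-1.    -0.001 -0.   ]]
1 0 [-0.024 -0.02  71.976]
1 14 [ 9.749 11.307 71.6  ]
-1 0 [  -0.022    0.026 -108.024]
-1 14 [ -12.363   10.674 -107.411]
[ 1.171 13.951  0.   ]
lever [-26.534  66.212   6.   ] fly [-34.215 -64.59    0.   ]
-10 [0.591 0.17  0.12 ] [ 0.132 -0.56   0.205]
29 [0.63  0.166 0.12 ] [ 0.132 -0.56   0.205]
```

```bash
python3 -m crank '[[[0,0,3.6],[20,34,15],-0.5],[[0,0,3.6],[22,36,15],-0.5],[[0,0,3.6],[23,37,15],-0.5],[[0,0,3.6],[23,37,15],-0.5],[[0,0,3.6],[23,37,15],-0.5],[[0,0,3.6],[23,37,15],-0.5],[[0,0,3.6],[23,37,0],-0.5],[[0,0,3.6],[23,37,0],-0.5],[[0,0,3.6],[23,37,0],-0.5],[[0,0,3.6],[23,37,0],-0.5]]' 20
```

```text
time: 1.3
ee_pos: [0.3581, -0.1921, 0.2958]
eef_rot: [0.296, 0.643, 0.295, -0.642]
ft_force: [1.0, -0.9, 0.6]
grip_width: 0.753
```

```bash
python3 -m crank '[[[0,0,3.6],[23,37,0],-0.5],[[0,0,3.6],[23,37,0],-0.5],[[0,0,3.6],[23,37,0],-0.5],[[0,0,3.6],[23,37,0],-0.5],[[0,0,3.6],[23,37,0],-0.5],[[0,0,3.6],[23,37,0],-0.5],[[0,0,3.6],[23,37,0],-0.5],[[0,0,3.6],[23,37,0],-0.5],[[0,0,3.6],[23,35,0],-0.5],[[0,0,3.6],[20,30,0],-0.5]]'; python3 - <<'E'
from h import *
np.set_printoptions(precision=3,suppress=True)
s,r=cur();print(s["time"],s["ee_pos"],mouth(s["ee_pos"]),s["grip_width"],s["qpos"],s["ft_force"])
print(np.degrees((target(14)*r.inv()).as_rotvec()))
E
```

```text
time: 2.3
ee_pos: [0.5853, 0.1693, 0.2952]
eef_rot: [0.48, 0.52, 0.48, -0.519]
ft_force: [0.3, -0.1, -0.5]
grip_width: 0.748
2.3 [0.585 0.169 0.295] [-15.531  63.263 175.22 ] 0.7481212523923872 [0.167 0.295 1.259 0.    1.587 0.247] [ 0.326 -0.107 -0.451]
[ 1.136 13.957 -0.23 ]
```

```bash
python3 -m crank '[[[0.6,7,0],[3,1,-30],-0.5],[[0.6,7,0],[2,1,-30],-0.5],[[0,0,0],[0,0,-25],-0.5],[[0,0,0],[0,0,0],-0.5],[[0,0,0],[0,0,0],-0.5]]'; python3 - <<'E'
from h import *
np.set_printoptions(precision=3,suppress=True)
s,r=cur();print(s["time"],s["ee_pos"],mouth(s["ee_pos"]),s["grip_width"],s["ft_force"])
print(np.degrees((target(14)*r.inv()).as_rotvec()))
A=env.get_image("scene");B=env.get_image("top")
a=cv2.resize(A["color"][120:310,215:415],None,fx=3,fy=3,interpolation=cv2.INTER_CUBIC);cv2.imwrite("pics/sc2.png",a[:,:,::-1])
a=cv2.resize(B["color"][120:270,220:420],None,fx=4,fy=4,interpolation=cv2.INTER_CUBIC);cv2.imwrite("pics/tc2.png",a[:,:,::-1])
m=r.as_matrix();p=s["ee_pos"]
for k in(-1,1):
    q=p+m[:,1]*k*.0352;print("pad tip",k,mouth(q),((proj(A,q)-[215,120])*3))
E
```

```text
time: 2.8
ee_pos: [0.5893, 0.1693, 0.2108]
eef_rot: [-0.411, -0.458, -0.539, 0.575]
ft_force: [-0.8, -0.7, 0.6]
grip_width: 0.753
2.8 [0.589 0.169 0.211] [-11.529  63.54   90.79 ] 0.7530945761609411 [-0.763 -0.725  0.633]
[-0.035 -0.081 -0.023]
pad tip -1 [-45.67   63.521  99.356] [[369.584 243.092]]
pad tip 1 [22.613 63.558 82.224] [[301.048 305.756]]
```

View pics/sc2.png

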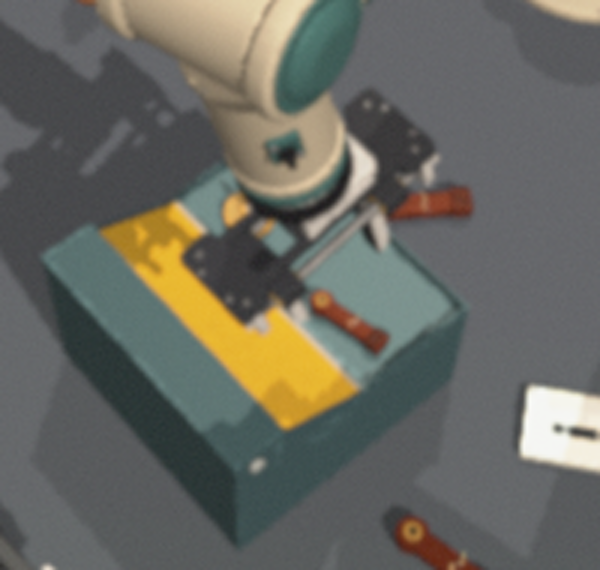

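View pics/tc2.png

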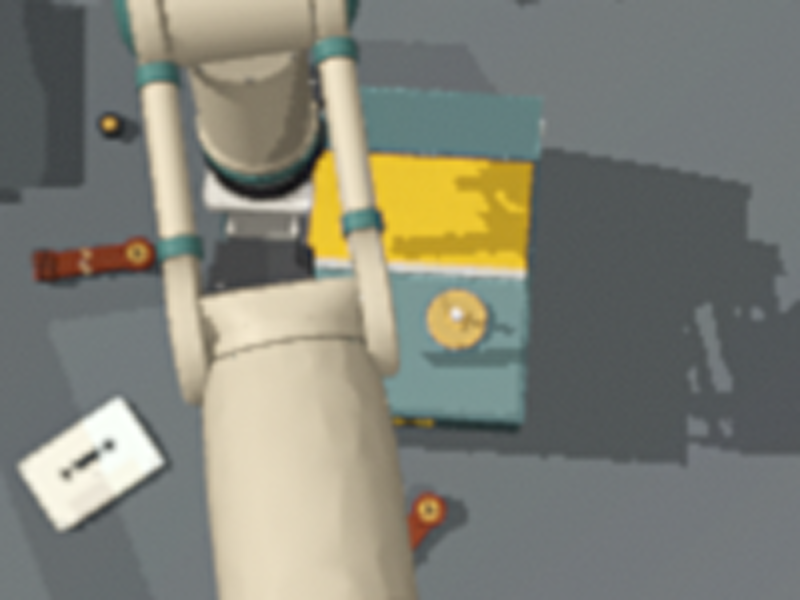

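```bash
python3 -m crank '[[[0,0,0],[-1,0,-25],-0.5],[[0,0,0],[-1,0,-20],-0.5],[[0,0,0],[0,0,-12],-0.5],[[0,0,0],[0,0,-10],-0.5],[[0,0,0],[0,0,-8],-0.5],[[0,0,0],[0,0,-8],-0.5],[[0,0,0],[0,0,-5],-0.5],[[0,0,0],[0,0,0],-0.5]]'; python3 - <<'E'
from h import *
np.set_printoptions(precision=3,suppress=True)
s,r=cur();m=r.as_matrix();p=s["ee_pos"];w=s["grip_width"]*.047
print(s["time"],mouth(p),s["grip_width"],s["ft_force"])
for k in(-1,1): print(mouth(p+m[:,1]*k*w))
A=env.get_image("scene")
a=cv2.resize(A["color"][120:310,215:415],None,fx=3,fy=3,interpolation=cv2.INTER_CUBIC);cv2.imwrite("pics/sc3.png",a[:,:,::-1])
E
```

```text
time: 3.7
ee_pos: [0.5873, 0.1693, 0.1223]
eef_rot: [-0.411, -0.458, -0.539, 0.575]
ft_force: [-1.2, -0.0, 2.3]
grip_width: 0.753
3.7 [-13.499  63.35    2.323] 0.7530665987076798 [-1.157 -0.02   2.342]
[-47.829  63.334  10.934]
[20.832 63.367 -6.288]
```

View pics/sc3.png

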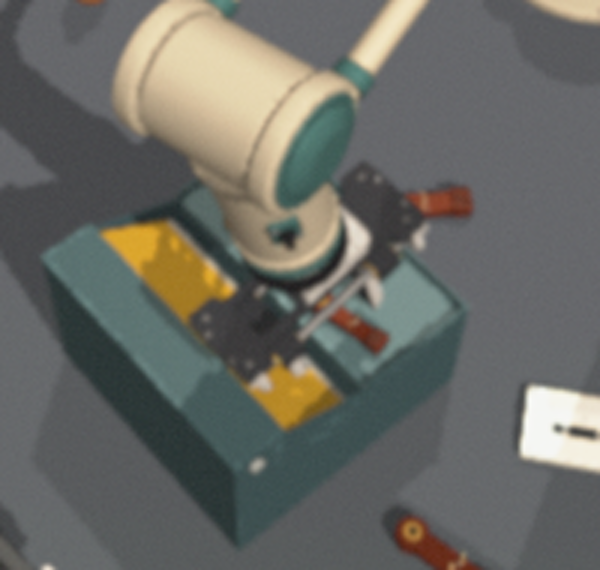

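The flap is opening under the far finger and the lever is undisturbed. Lower a little more, then push forward.

```bash
python3 -m crank '[[[0,0,0],[0,0,-3],-0.5],[[0,0,0],[0,0,-3],-0.5],[[0,0,0],[3,0,0],-0.5],[[0,0,0],[4,-0.5,0],-0.5],[[0,0,0],[4,-0.5,0],-0.5],[[0,0,0],[4,0,0],-0.5],[[0,0,0],[3,-0.5,0],-0.5],[[0,0,0],[0,0,0],-0.5]]'; python3 - <<'E'
from h import *
np.set_printoptions(precision=3,suppress=True)
s,r=cur();m=r.as_matrix();p=s["ee_pos"];w=s["grip_width"]*.047
print(s["time"],mouth(p),s["grip_width"],s["ft_force"])
for k in(-1,1): print(mouth(p+m[:,1]*k*w))
A=env.get_image("scene")
a=cv2.resize(A["color"][120:310,215:415],None,fx=3,fy=3,interpolation=cv2.INTER_CUBIC);cv2.imwrite("pics/sc4.png",a[:,:,::-1])
E
```

```text
time: 4.55
ee_pos: [0.6056, 0.1677, 0.1161]
eef_rot: [-0.411, -0.458, -0.539, 0.575]
ft_force: [-4.2, 0.6, 0.1]
grip_width: 0.747
4.55 [ 4.798 63.35  -3.894] 0.7470981744031262 [-4.235  0.603  0.133]
[-29.257  63.337   4.661]
[ 38.854  63.362 -12.448]
```

View pics/sc4.png

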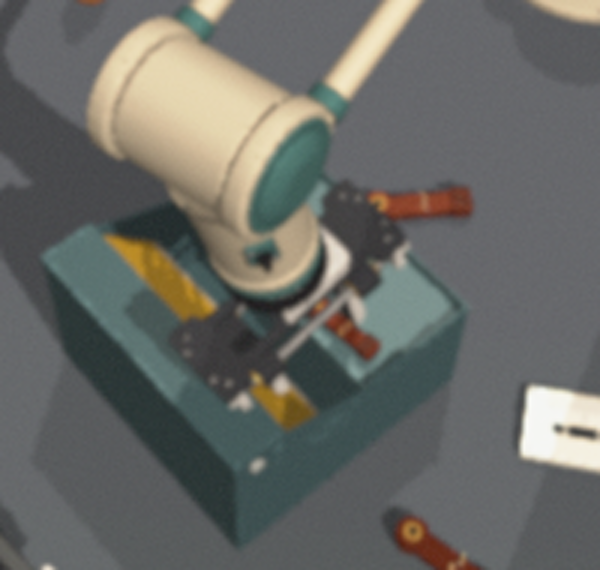

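```bash
python3 -m crank '[[[0,0,0],[4,0,0],-0.4],[[0,0,0],[4,-0.5,0],-0.3],[[0,0,0],[4,-0.5,0],-0.2],[[0,0,0],[4,0,0],-0.15],[[0,0,0],[4,-0.5,0],-0.1],[[0,0,0],[2,0,0],-0.05],[[0,0,0],[0,0,0],-0.05],[[0,0,0],[0,0,0],-0.05]]'; python3 - <<'E'
from h import *
np.set_printoptions(precision=3,suppress=True)
s,r=cur();m=r.as_matrix();p=s["ee_pos"];w=s["grip_width"]*.047
print(s["time"],mouth(p),s["grip_width"],s["ft_force"])
for k in(-1,1): print(mouth(p+m[:,1]*k*w))
A=env.get_image("scene")
a=cv2.resize(A["color"][120:310,215:415],None,fx=3,fy=3,interpolation=cv2.INTER_CUBIC);cv2.imwrite("pics/sc5.png",a[:,:,::-1])
E
```

```text
time: 5.4
ee_pos: [0.6271, 0.1661, 0.1163]
eef_rot: [-0.411, -0.458, -0.539, 0.575]
ft_force: [-5.7, 0.9, -0.3]
grip_width: 0.523
5.4 [26.363 63.55  -3.664] 0.5232566476256847 [-5.744  0.907 -0.278]
[ 2.512 63.539  2.33 ]
[50.214 63.561 -9.659]
```

View pics/sc5.png

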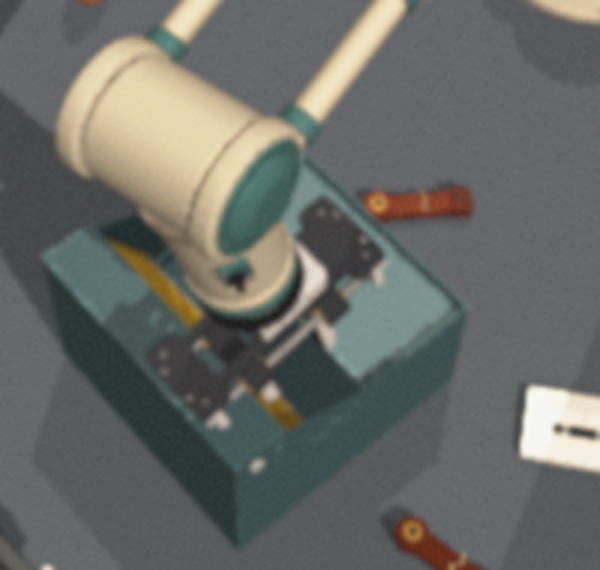

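```bash
python3 - <<'E'
from h import *
A=env.get_image("scene");B=env.get_image("top")
f=lambda c:(255*(c/255.)**.5).astype(np.uint8)
a=cv2.resize(f(A["color"][210:290,255:355]),None,fx=7,fy=7,interpolation=cv2.INTER_CUBIC);cv2.imwrite("pics/sc6.png",a[:,:,::-1])
a=cv2.resize(f(B["color"][150:230,260:360]),None,fx=7,fy=7,interpolation=cv2.INTER_CUBIC);cv2.imwrite("pics/tc6.png",a[:,:,::-1])
E
```

```text
(no output)
```

View pics/sc6.png

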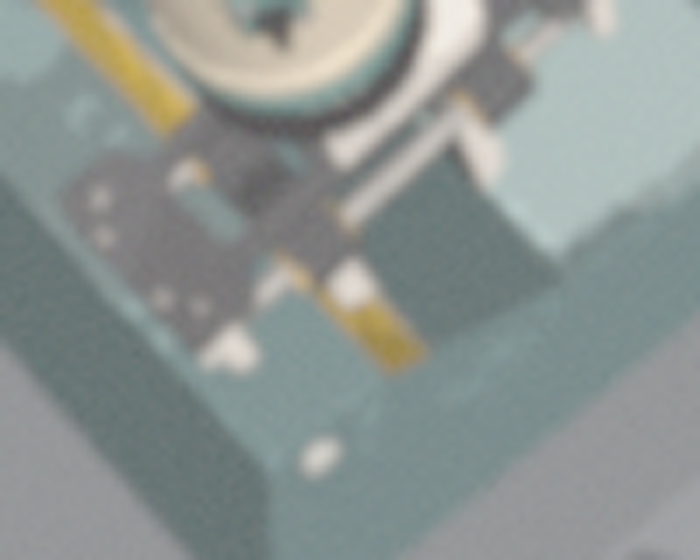

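View pics/tc6.png

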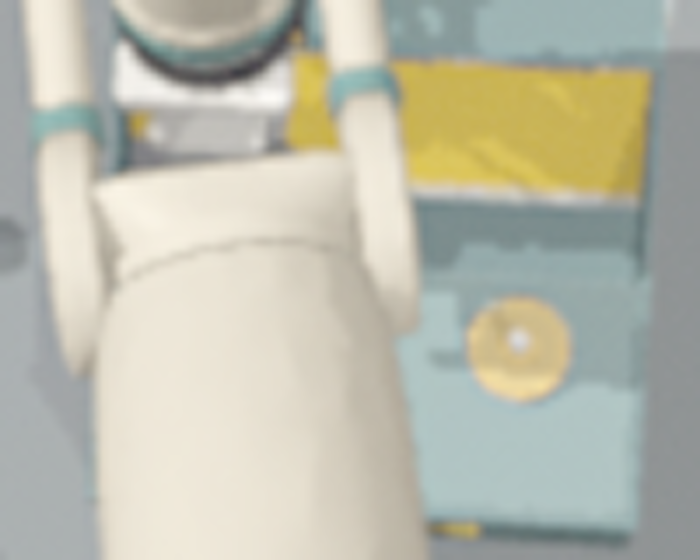

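```bash
python3 -m crank '[[[0,0,0],[0,0,6],-0.05],[[0,0,0],[-2,0,10],-0.05],[[0,0,0],[-2,0,10],-0.05],[[0,0,0],[-2,0,12],-0.05],[[0,0,0],[-2,0,15],-0.05],[[0,0,0],[-5,0,20],-0.05],[[0,0,0],[-5,0,30],-0.05],[[0,0,0],[-10,0,40],-0.05],[[0,0,0],[-20,0,40],-0.05],[[0,0,0],[-30,0,30],-0.05]]'; python3 -m crank '[[[0,0,0],[-15,-40,10],-0.05],[[0,0,0],[-15,-45,0],-0.05],[[0,0,0],[-15,-45,0],-0.05],[[0,0,0],[-15,-45,0],-0.05],[[0,0,0],[-15,-45,0],-0.05],[[0,0,0],[-15,-45,0],-0.05],[[0,0,0],[-10,-45,0],-0.05],[[0,0,0],[0,-40,0],-0.05],[[0,0,0],[0,0,0],-0.05]]'; python3 - <<'E'
from h import *
A=env.get_image("scene");B=env.get_image("top")
cv2.imwrite("pics/s7.png",A["color"][:,:,::-1])
cv2.imwrite("pics/t7.png",B["color"][:,:,::-1])
E
```

```text
time: 6.55
ee_pos: [0.5513, 0.1661, 0.3327]
eef_rot: [-0.413, -0.46, -0.537, 0.573]
ft_force: [-0.1, 0.2, 0.2]
grip_width: 0.522
time: 7.45
ee_pos: [0.4499, -0.1887, 0.3404]
eef_rot: [-0.412, -0.46, -0.535, 0.577]
ft_force: [0.3, 0.7, -0.1]
grip_width: 0.524
```

View pics/s7.png

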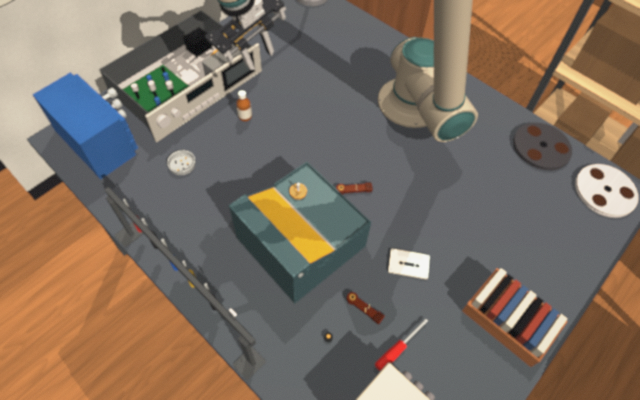

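View pics/t7.png

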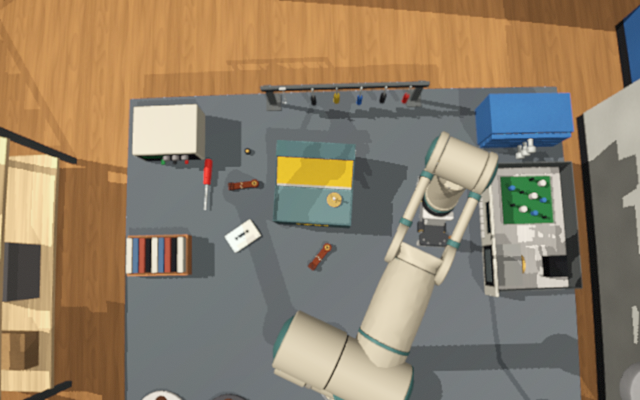

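```bash
python3 - <<'E'
from h import *
I={"s":env.get_image("scene")["color"],"t":env.get_image("top")["color"]}
for n,f in(("s","scene0"),("t","top0")):
    for tag,c in(("before",cv2.imread(f"pics/{f}.png")[:,:,::-1]),("now",I[n])):
        h=cv2.cvtColor(np.ascontiguousarray(c),cv2.COLOR_RGB2HSV);m=cv2.inRange(h,(20,150,90),(32,255,255))
        k=max(cv2.findContours(m,0,1)[0],key=cv2.contourArea);print(n,tag,cv2.contourArea(k),cv2.approxPolyDP(k,4,True).reshape(-1,2).tolist())
        x0,x1,y0,y1=(230,370,160,300) if n=="s" else (270,358,138,230)
        b=cv2.inRange(h,(0,100,30),(14,255,190))[y0:y1,x0:x1];print(" brown px on bin",int((b>0).sum()))
print(env.get_state()["ft_force"])
E
```

```text
s before 2103.0 [[249, 197], [310, 262], [332, 250], [273, 189]]
 brown px on bin 461
s now 2073.5 [[249, 197], [309, 261], [332, 250], [273, 189]]
 brown px on bin 305
t before 1881.0 [[278, 157], [277, 182], [351, 186], [352, 161]]
 brown px on bin 88
t now 1875.0 [[278, 157], [277, 182], [351, 186], [352, 161]]
 brown px on bin 0
[-0.62618908  0.73338337  0.35878787]
```

The flap outline matches the start picture, so it is shut. The tray has no brown left in the top view, and the flywheel and loose things look unmoved. Handing in.

```bash
python3 -c "
from cell import env
print(env.job_done(), env.get_state()['time'])"
```

```text
the job is handed in; nothing more can be done
the job is handed in; nothing more can be done
```

The lever is off the tray and in the bin, as far as the pictures show, and the job was handed in at about 7.5 s. I pressed the flap open with the far finger and held it there. The near finger pushed the smallest of the three brown levers, the one in the tray, over the mouth. I then lifted straight out so the flap swung shut, and moved the arm clear.

- **Lever:** no brown pixels remain on the bin in the top view, and the open mouth was empty just after the push. The scene view still counts 305 brown pixels around the bin (461 before). I take these to be the larger desk levers at the edge of that window. I could not see the lever on the bin floor.
- **Flap:** its outline matches the start picture to within a pixel in both views.
- **Other things:** by eye in the final pictures, the flywheel, the two larger levers and the loose items on the desk are where they were.
- **Forces:** readings at the end of each move never passed about 6 N at the wrist, and near zero at the end.

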